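# Swap a phone's charging port board: file the old one, hold the new one ready over its bay

### The job

Put the worn charging port board, which lies across the opened phone, into the open drawer and slide the drawer fully shut. Then pick up the new board from the cork pad, carry it over the things in between without knocking anything, and finish while still holding it level about a centimetre above the phone's empty bay, lined up as it will be fitted (metal port over the notch at the phone's bottom end), never letting it touch the phone. Leave everything else where it stands.

Things in the scene. Friction and masses are not known exactly. Their poses are not given: they have to be found in the camera images.
- old_center (a point): Worn charging port board: a black bar 54 x 20 x 8 mm (x, y, z) without a metal port at its end, loose, lying flat on top of the phone, roughly crosswise over the bay. The point is its centre, half-way up (4 mm above its underside); x along its length.
- new_center (a point): New charging port board: a black bar 60 x 20 x 8 mm (x, y, z), with a steel port shell (10 mm wide in y) that sticks out 5 mm beyond its -x end; 30 g, loose, lying flat on a 10 mm thick cork pad of 130 x 100 mm. The point is the centre of the 60 mm bar, half-way up (4 mm above its underside); x along its length, the port points to -x.
- new_port (a point): Outer end of the new board's steel port shell, 35 mm from new_center along the board's -x.
- phone: Opened phone, a flat light-metal frame, 160 x 76 mm, clamped immovably in a holder (dark steel base 170 x 90 mm). Top face level, 18 mm above the table. Two clamp jaws outside its long sides, 30 mm from the centre towards +x, stand 2 mm above the top face. Origin: on the table under the phone's centre; x along its length, -x towards its bottom end.
- bay (a point): Centre of the mouth of the phone's bay, at the level of the phone's top face: the new board's centre belongs over it. The bay is a slot 64 x 24 mm (x, y), 8 mm deep, on the phone's middle line, its centre 42 mm from the phone's centre towards the bottom end. x along the phone's length, -x towards the bottom end.
- bay_port (a point): Middle of the 12 mm wide notch in the phone's bottom edge, through which the port looks out; 35 mm from point bay along the phone's -x, at the level of the phone's top face. The new board's port end belongs over it.
- pad: Cork pad 130 x 100 x 10 mm on the table, fixed, bearing the new board; origin at the centre of its underside.
- drawer_floor (a point): Centre of the drawer's inner floor, 22 mm above the table; moves with the drawer. -x is the way it opens (towards the robot). Inside it reaches 62 mm either way in x, 54 mm either way in y, 31 mm deep. The front panel stands at x = -68 to -83 mm, top edge 39 mm above the floor. When 100 mm open, the inside is uncovered from x = -62 to +31 mm.
- unit: Low wooden drawer unit, 170 x 150 x 75 mm, fixed, with one drawer that opens towards the robot (its -x); its top covers the back of the drawer. Origin at the centre of its underside.
- unit_drawer0_handle (a point): Middle of the drawer's bar handle (11 mm thick, 75 mm long in y), 35 mm in front of the drawer's front panel, about 41 mm above the table. Pushing it along +x of the drawer slides the drawer shut.
- unit_drawer0 (a joint): Drawer opening in m: 0 fully shut, about 0.1 at the start; slides with about 1 N of friction and a little damping, with a firm stop at 0.
- case: Closed clear plastic case 80 x 55 x 50 mm with a catch on its -x side, loose; leave it. Origin at the centre of its underside.
- cup: White ceramic cup with screws, 64 mm across the rim and 75 mm high, loose; leave it. Origin at the centre of its underside.
- driver: Steel micro screwdriver, 145 mm long, 13 mm thick, lying along its x, loose; leave it. Origin near the middle, at its underside.
- wedge: Orange plastic opening wedge, 88 x 24 x 8 mm, lying, loose; leave it. Origin near the middle, at its underside.
- jar: Amber glass jar, 44 mm across, 50 mm high, loose; leave it. Origin at the centre of its underside.
- taperoll: Roll of paper tape lying flat, 64 mm across, 18 mm high, loose; leave it. Origin at the centre of its underside.
Not all that is in view belongs to the job. What is shaped like the part that bears old_center but purple or yellow is not meant.

How it is judged:
By the outcome, as a careful person would: the job done as asked, in the order asked, and still so for the second after the job is handed in, while the arm keeps its last pose, push and grip.
It also fails if it takes over 72 s, if anything falls off the work surface, if the arm or the gripper's body presses on something with over 40 N, if the wrist force passes 120 N, or if a joint passes its speed limit or range.

### The arm

A 6-joint arm with a two-finger parallel gripper is mounted at the origin on the work surface. World frame = base frame: x ahead of the robot, y to its left, z up, the work surface at z = 0. Lengths are in mm, angles in degrees, forces in N, time in s.
With the tool pointing down it reaches from about 375 to 925 mm from the base axis. Payload 5.7 kg.
Tool frame: the origin (TCP) lies between the finger pads; the fingertips stand env.tips_ahead ahead of it and the grasp point (between the pads) lies 8 mm behind it (env.tips_ahead is the distance from the TCP to the fingertips, in mm); z points along the fingers, y is the line along which they close (so a half turn about z gives the same grasp; the last joint's range is limited). The gripper opens to 85 mm and grips with 20 to 120 N. Pads are 22 mm wide; open, the fingers measure 114 mm over their backs; the gripper's body (76 mm by 85 mm) begins 54 mm behind the grasp point. The pads swing forward as they close: fully open they stand 13 mm farther back than shut.
Start: joints at [-80.678, 20.558, 86.54, -0, 72.909, -6.595], TCP at [164.53, -576.97, 242.267] pointing down, gripper open.
Joint ranges: [-170.27, 170.27], [-57.76, 135], [12.27, 136.19], [-55.21, 235.2], [11.17, 155.16], [-170.74, 170.74]. Speed limits (degrees/s): [136.94, 136.94, 180, 180, 180, 180].

### API

Orientations are given as [roll, pitch, yaw] about the fixed x, y, z axes, in that order (R = Rz(yaw) Ry(pitch) Rx(roll)).
In Python, from bench import get_state, vision, env gives the robot as it stands. The module is installed in compiled form; this text tells all that it offers.
- The arm moves only by the tool step_arm, never from a script. Its arguments are lists of equal length, an entry for each row: "claw": the gripper's target within -1 to 1 (shut at 1, half-way at 0, fully open at -1); "offset": the shift along the tool's x, y, z in units of 30 mm (1.0 is 30 mm), a list of three; "roll": the turn about the tool's z in units of 5 degrees (1.0 is 5 degrees). In form: {"claw": [claw, ...], "offset": [[dx, dy, dz], ...], "roll": [roll, ...]}. A call has 1 to 5 rows; each row shifts and turns the commanded pose from where the row before left it, along the tool's axes as they then stand; what a row does not reach is not made up. A row lasts 1/10 s, in which the tool goes at most 50 mm and 8.59 degrees, less where a joint would pass 70% of its speed; a pose out of reach is approached as far as the arm can. A call is refused whole if a number of a shift passes 1 or a number of a turn 1, either way. A call with a gripper value outside its range is refused whole. The fingers move at their own pace and stop on an object; the grip force is fixed at half the most. Time passes only in rows, so rows that do not move let the fingers close. It gives the time, the measured TCP pose, the force, the opening and the grip force at its end, in the units of the state.
- get_state(): the state, without advancing time (a new reading comes with each control period).
- vision.capture(name): name is "scene" or "top"; returns a dict with "pixels" (400x640x3 uint8, red, green, blue), "mtx" (3x3 intrinsics, pixels), "origin" and "rotation" of the camera in the world. Camera axes: x right, y down, z forward; pixel columns grow to the right and rows downward; lengths in mm; the calibration is good to about 2 mm. A picture is of the moment at which its call begins. There is no depth.
- env.job_done(): hands the job in; it is judged then, once.
The state is a dict: "t": time; "q": joint angles; "qd": joint speeds; "tau": joint torques, N m; "tool_pos": TCP position; "tcp_rot": TCP orientation; "wrist_force": force on the tool from outside, world axes, zero at the start; "torque": the same for the moment, N m; "gripper_width": finger opening in mm; "grasp_force": force on a finger pad.
Only numpy, scipy, OpenCV 4.12 (cv2) and the standard library are available. Lean on these libraries where they do the work, as an engineer would, in place of code of your own. Each camera call takes 0.05 s, during which the arm holds its last target. There are 200 camera calls.

## Working session

There is one attempt and no reset: what is moved stays moved. The work goes in short steps, Python scripts to look and compute and a tool call to move; the robot and the scene stay as the last step left them, time stands still between calls to the robot, and variables do not carry over. Pictures are saved under pics/ and viewed, at most 10 in all, crops included, and the job is handed in when it is done.

Besides the shell and the picture viewer there is one more tool, called after "Request:" as name(argument=value, ...), one argument or row to a line, values as JSON. step_arm: Moves the arm, as the interface text tells. Its arguments: {"type":"object","properties":{"claw":{"type":"array","items":{"type":"number"}},"offset":{"type":"array","items":{"type":"array","items":{"type":"number"}}},"roll":{"type":"array","items":{"type":"number"}}},"required":["claw","offset","roll"]}

```bash
mkdir -p pics; python3 - <<'E'
from bench import get_state, vision, env
import cv2,pickle
s=get_state();print(s,env.tips_ahead)
for n in("top","scene"):
    c=vision.capture(n);pickle.dump(c,open(n+".pkl","wb"));cv2.imwrite(f"pics/{n}0.png",c["pixels"][:,:,::-1])
    print(c["mtx"],c["origin"],c["rotation"])
E
```

```text
{'t': 0.0, 'q': array([-8.06762773e+01,  2.05997942e+01,  8.65992572e+01, -2.68185276e-04,
        7.29075728e+01, -6.59417735e+00]), 'qd': array([-0.02917702,  0.08661736, -0.08368253, -0.00673348, -0.01348727,
        0.0469092 ]), 'tau': array([-4.42560471e-03, -5.27631283e+01, -2.78616679e+01, -6.27249847e-04,
        1.32231586e-02,  1.90298260e-05]), 'tool_pos': array([ 164.44537848, -576.34144188,  241.43244688]), 'tcp_rot': array([-1.79894052e+02, -1.19898095e-02,  1.59179681e+01]), 'wrist_force': array([ 0.00673903, -0.3583776 ,  0.6527197 ]), 'torque': array([-0.04453719, -0.06240881,  0.00750335]), 'grasp_force': 0.0, 'gripper_width': 85.63171387766668} 11.0
[[515.8442442    0.         325.86912811]
 [  0.         515.8442442  188.9104356 ]
 [  0.           0.           1.        ]] [ 382.89277878   59.13844702 1308.23928033] [-173.03194366   -0.53727239  -88.77035486]
[[364.29571248   0.         320.37730236]
 [  0.         364.29571248 199.01425647]
 [  0.           0.           1.        ]] [803.65573388 471.73763282 781.2664211 ] [-145.73297242    0.42917919  146.98890535]
```

View pics/top0.png

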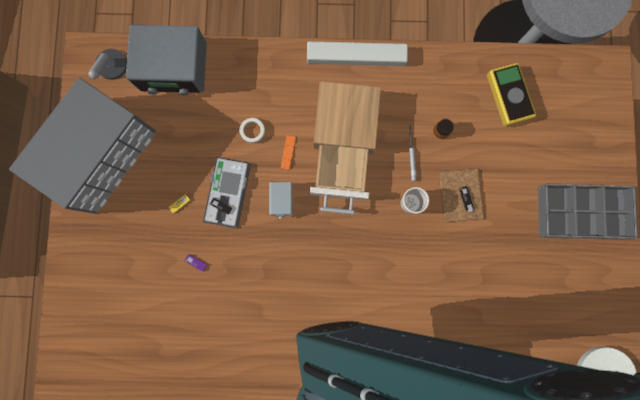

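View pics/scene0.png

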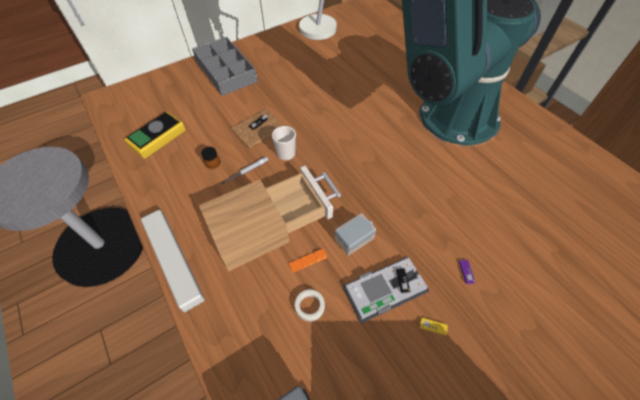

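The top view shows the phone at about (227,192) with the old board near (222,207). The drawer is open, with its front panel near (340,192). The pad and new board are at about (463,197), with the cup at (414,201), the driver at (412,155) and the case at (280,198). Next I'll enlarge the parts that matter.

```bash
cat > h.py <<'E'
import numpy as np,cv2,pickle
from scipy.spatial.transform import Rotation as Ro
def R(c): return Ro.from_euler('xyz',c["rotation"],degrees=True).as_matrix()
def cast(c,uv,z):
    uv=np.atleast_2d(np.array(uv,float)); d=np.c_[uv,np.ones(len(uv))]@np.linalg.inv(c["mtx"]).T@R(c).T
    o=np.array(c["origin"]);return o+d*((z-o[2])/d[:,2])[:,None]
def proj(c,p):
    p=np.atleast_2d(p)-np.array(c["origin"]);q=p@R(c)@c["mtx"].T;return q[:,:2]/q[:,2:]
def load(n): return pickle.load(open(n+".pkl","rb"))
E
python3 - <<'E'
from h import *
t=load("top");I=t["pixels"][:,:,::-1]
def crop(x,y,w,h,s): return cv2.resize(I[y:y+h,x:x+w],None,fx=s,fy=s,interpolation=cv2.INTER_CUBIC)
a=crop(195,150,65,85,6);b=crop(430,160,65,85,6)
cv2.imwrite("pics/c1.png",np.hstack([a,b]))
cv2.imwrite("pics/c2.png",crop(260,75,170,145,4))
for n,u,z in [("phone",(227,192),18),("pad",(462,195),10),("cup",(414,201),75),("drawerpanel",(340,192),61),("case",(280,198),50)]: print(n,cast(t,u,z).round(0))
E
```

```text
phone [[527. 299.  18.]]
pad [[ 534. -295.   10.]]
cup [[ 509. -162.   75.]]
drawerpanel [[529.  16.  61.]]
case [[512. 163.  50.]]
```

View pics/c1.png

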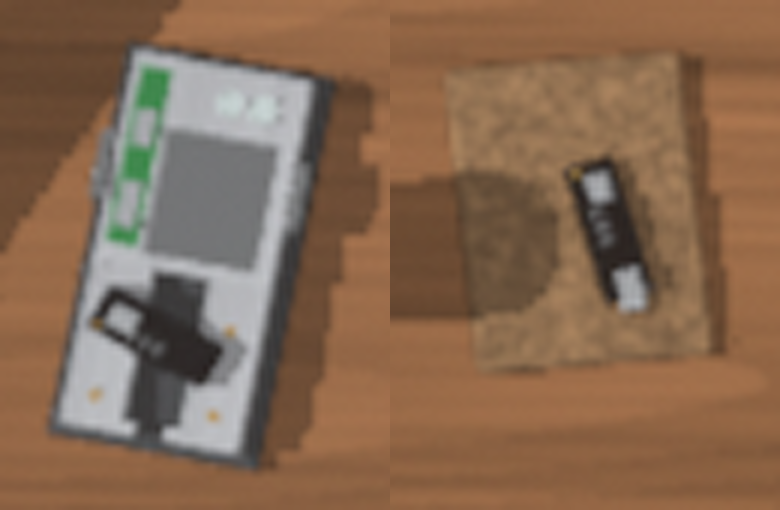

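View pics/c2.png

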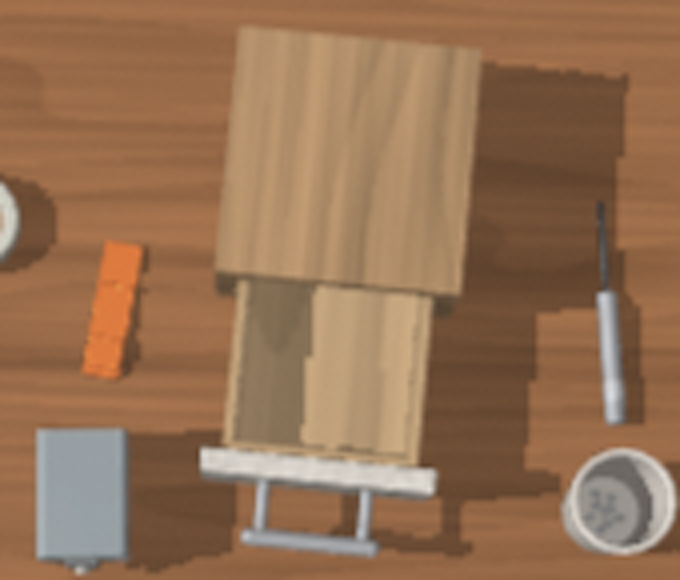

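c1 shows the old board lying slanted over the bay, centred at about crop (158,334). The bay notch is at the phone's bottom end, crop (148,430). The new board's port is at its lower end, crop (630,305). c2 shows the drawer open and empty, with the handle bar from (245,537) to (375,548).

```bash
python3 - <<'E'
from h import *
t=load("top");s=load("scene")
def px(p,x0,y0,f): return (np.array(p,float)+.5)/f-.5+np.array([x0,y0])
ph=cast(t,px([(135,50),(315,80),(243,460),(55,430)],195,150,6),18)
print("phone corners",ph.round(1).tolist(),"lens",[np.linalg.norm(ph[i]-ph[i-1]).round(1) for i in range(4)],"c",ph.mean(0))
d=(ph[0]+ph[1]-ph[2]-ph[3]);print("yaw",np.degrees(np.arctan2(d[1],d[0])))
for nm,c,(x,y,w,h),z,th in [("old",t,(205,192,34,28),26,50),("new",t,(455,180,20,35),18,70)]:
    g=cv2.cvtColor(c["pixels"][y:y+h,x:x+w],cv2.COLOR_RGB2GRAY)
    G=cv2.resize(g,None,fx=6,fy=6,interpolation=cv2.INTER_CUBIC)
    for T in (th,th-10,th+10):
        m=(G<T).astype(np.uint8)*255
        cs=cv2.findContours(m,0,2)[0];k=max(cs,key=cv2.contourArea)
        r=cv2.boxPoints(cv2.minAreaRect(k));P=cast(c,px(r,x,y,6),z)
        L=[np.linalg.norm(P[1]-P[0]),np.linalg.norm(P[2]-P[1])];e=(P[1]-P[0]) if L[0]>L[1] else P[2]-P[1]
        print(nm,T,"c",P.mean(0).round(1),"size",np.round(L,1),"ang",np.degrees(np.arctan2(e[1],e[0])).round(1))
print("new ends",cast(t,px([(197,164),(240,310)],430,160,6),18).round(1))
print("old ends",cast(t,px([(101,305),(217,364)],195,150,6),26).round(1))
H=cast(t,px([(243,537),(377,548)],260,75,4),44);print("handle",H.round(1),H.mean(0))
F=cast(t,px([(200,447),(437,468)],260,75,4),61);print("panel back top",F.round(1))
W=cast(t,px([(240,27),(482,50),(218,275),(462,298)],260,75,4),75);print("unit top",W.round(1))
print("cup",cast(t,px([(622,500)],260,75,4),75),"case",cast(t,px([(36,428),(127,428),(127,560),(36,560)],260,75,4),50).round(1))
np.set_printoptions(linewidth=250)
# scene crop phone + pad
I=s["pixels"][:,:,::-1]
a=cv2.resize(I[250:330,335:440],None,fx=5,fy=5,interpolation=cv2.INTER_CUBIC);b=cv2.resize(I[100:180,225:275],None,fx=5,fy=5,interpolation=cv2.INTER_CUBIC)
cv2.imwrite("pics/c3.png",np.hstack([a,b]))
E
```

```text
phone corners [[613.7, 327.7, 18.0], [602.6, 251.3, 18.0], [441.9, 274.8, 18.0], [452.6, 353.3, 18.0]] lens [np.float64(163.1), np.float64(77.2), np.float64(162.4), np.float64(79.3)] c [527.70606746 301.76315727  18.        ]
yaw -8.684265321096358
old 50 c [491.7 311.2  26. ] size [21.3 52. ] ang -113.3
old 40 c [481.3 290.1  26. ] size [8.6 3.1] ang -30.2
old 60 c [489.1 308.4  26. ] size [41.5 55.8] ang -156.8
new 70 c [ 526.3 -303.9   18. ] size [23.2 58.9] ang -164.5
new 60 c [ 526.3 -303.8   18. ] size [21.4 57.4] ang -163.5
new 80 c [ 526.1 -306.7   18. ] size [29.2 61.9] ang -163.4
new ends [[ 553.7 -294.5   18. ]
 [ 492.4 -311.9   18. ]]
old ends [[504.5 335.   26. ]
 [481.  285.9  26. ]]
handle [[487.9  63.   44. ]
 [483.  -19.4  44. ]] [485.44282487  21.81635081  44.        ]
panel back top [[540.9  90.4  61. ]
 [531.3 -54.2  61. ]]
unit top [[801.2  72.   75. ]
 [790.2 -77.8  75. ]
 [644.8  81.8  75. ]
 [634.1 -66.9  75. ]]
cup [[ 512.72352284 -164.48992163   75.        ]] case [[551.8 191.8  50. ]
 [553.  135.9  50. ]
 [471.8 133.5  50. ]
 [470.5 188.9  50. ]]
```

View pics/c3.png

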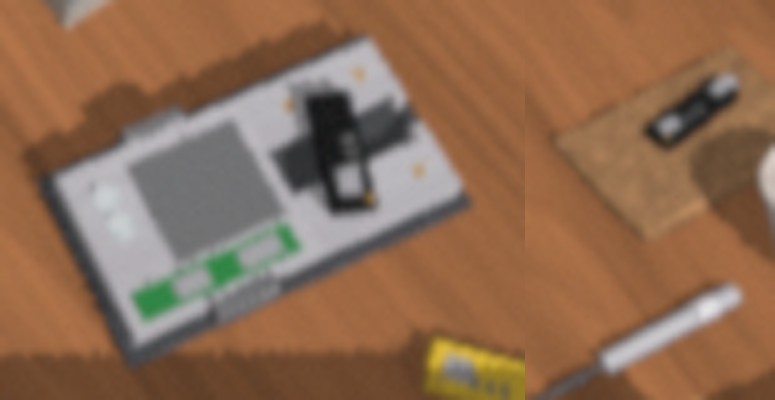

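c3 confirms the layout: the old board is at (338,150) in the crop, and the new board's port end is at (725,85), away from the driver. Next is a small planner that converts world moves into tool-axis rows.

```bash
cat > plan.py <<'E'
import numpy as np,json,sys
def wrap(a): return (a+180)%360-180
def plan(p,yaw,targets):
    """targets: list of (x,y,z,yaw,nrows,claw); prints step_arm calls of 5 rows"""
    p=np.array(p,float)
    rows=[]
    for x,y,z,ty,n,cl in targets:
        p0=p.copy();y0=yaw;dy=wrap(ty-yaw)
        for i in range(n):
            w=p0+(np.array([x,y,z])-p0)*(i+1)/n-p
            c,s=np.cos(np.radians(yaw)),np.sin(np.radians(yaw))
            o=np.round(np.array([c*w[0]+s*w[1],s*w[0]-c*w[1],-w[2]])/30,2)
            r=round(-wrap(y0+dy*(i+1)/n-yaw)/5,2)
            assert abs(o).max()<=1 and abs(r)<=1,(o,r)
            p=p+30*np.array([c*o[0]+s*o[1],s*o[0]-c*o[1],-o[2]]);yaw-=5*r
            rows.append((cl,o.tolist(),r))
    for i in range(0,len(rows),5):
        k=rows[i:i+5];print(json.dumps({"claw":[a for a,_,_ in k],"offset":[b for _,b,_ in k],"roll":[c for *_,c in k]}))
    print("end",p.round(1),round(yaw,1))
def go(targets):
    from bench import get_state
    s=get_state();print(s["t"].__round__(2),s["tool_pos"].round(1),s["tcp_rot"].round(1),s["wrist_force"].round(1),s["gripper_width"].__round__(1));plan(s["tool_pos"],s["tcp_rot"][2],targets)
E
python3 -c "
from plan import *
go([(470,-200,200,16,15,-0.1),(492,310.5,90,66,20,-0.1)])"
```

```text
0.1 [ 164.4 -576.4  241.5] [-179.9   -0.    15.9] [ 0.1 -0.2 -0.3] 85.3
{"claw": [-0.1, -0.1, -0.1, -0.1, -0.1], "offset": [[0.88, -0.62, 0.09], [0.88, -0.62, 0.09], [0.89, -0.61, 0.1], [0.88, -0.62, 0.09], [0.88, -0.62, 0.09]], "roll": [-0.0, -0.0, -0.0, -0.0, -0.01]}
{"claw": [-0.1, -0.1, -0.1, -0.1, -0.1], "offset": [[0.88, -0.62, 0.09], [0.89, -0.62, 0.1], [0.88, -0.61, 0.09], [0.88, -0.62, 0.09], [0.89, -0.62, 0.09]], "roll": [0.0, 0.0, 0.0, -0.0, -0.0]}
{"claw": [-0.1, -0.1, -0.1, -0.1, -0.1], "offset": [[0.88, -0.62, 0.09], [0.88, -0.61, 0.1], [0.89, -0.62, 0.09], [0.88, -0.62, 0.09], [0.88, -0.61, 0.09]], "roll": [-0.0, -0.0, -0.0, -0.01, 0.0]}
{"claw": [-0.1, -0.1, -0.1, -0.1, -0.1], "offset": [[0.27, -0.81, 0.18], [0.3, -0.79, 0.19], [0.34, -0.78, 0.18], [0.38, -0.77, 0.18], [0.4, -0.75, 0.19]], "roll": [-0.5, -0.5, -0.5, -0.5, -0.5]}
{"claw": [-0.1, -0.1, -0.1, -0.1, -0.1], "offset": [[0.44, -0.73, 0.18], [0.47, -0.71, 0.18], [0.5, -0.69, 0.19], [0.53, -0.66, 0.18], [0.56, -0.65, 0.19]], "roll": [-0.5, -0.5, -0.5, -0.5, -0.5]}
{"claw": [-0.1, -0.1, -0.1, -0.1, -0.1], "offset": [[0.59, -0.62, 0.18], [0.61, -0.59, 0.18], [0.64, -0.56, 0.19], [0.66, -0.54, 0.18], [0.68, -0.51, 0.18]], "roll": [-0.5, -0.5, -0.5, -0.5, -0.5]}
{"claw": [-0.1, -0.1, -0.1, -0.1, -0.1], "offset": [[0.71, -0.47, 0.19], [0.73, -0.45, 0.18], [0.74, -0.41, 0.18], [0.76, -0.38, 0.19], [0.78, -0.35, 0.18]], "roll": [-0.5, -0.5, -0.5, -0.5, -0.5]}
end [491.9 310.5  90. ] 66.0
```

Request:
step_arm(
  claw=[-0.1,-0.1,-0.1,-0.1,-0.1],
  offset=[
    [0.88,-0.62,0.1],
    [0.88,-0.62,0.1],
    [0.88,-0.62,0.1],
    [0.88,-0.62,0.1],
    [0.88,-0.62,0.1],
  ],
  roll=[0,0,0,0,0],
)

```text
t: 0.6
tool_pos: [266.4, -450.0, 226.8]
tcp_rot: [-180.0, -0.0, 15.9]
wrist_force: [-0.1, -0.8, -0.1]
gripper_width: 47.0
grasp_force: 0.0
```

Request:
step_arm(
  claw=[-0.1,-0.1,-0.1,-0.1,-0.1],
  offset=[
    [0.88,-0.62,0.1],
    [0.88,-0.62,0.1],
    [0.88,-0.62,0.1],
    [0.88,-0.62,0.1],
    [0.88,-0.62,0.1],
  ],
  roll=[0,0,0,0,0],
)

```text
t: 1.1
tool_pos: [367.9, -324.4, 211.9]
tcp_rot: [-180.0, 0.0, 15.9]
wrist_force: [-0.2, -1.1, -0.5]
gripper_width: 46.7
grasp_force: 0.0
```

Request:
step_arm(
  claw=[-0.1,-0.1,-0.1,-0.1,-0.1],
  offset=[
    [0.88,-0.62,0.1],
    [0.88,-0.62,0.1],
    [0.88,-0.62,0.1],
    [0.88,-0.62,0.1],
    [0.88,-0.62,0.1],
  ],
  roll=[0,0,0,0,0],
)

```text
t: 1.6
tool_pos: [469.3, -198.8, 196.9]
tcp_rot: [-180.0, 0.0, 15.9]
wrist_force: [0.1, 0.2, 0.2]
gripper_width: 46.7
grasp_force: 0.0
```

Request:
step_arm(
  claw=[-0.1,-0.1,-0.1,-0.1,-0.1],
  offset=[
    [0.27,-0.81,0.18],
    [0.3,-0.79,0.18],
    [0.34,-0.78,0.18],
    [0.38,-0.77,0.18],
    [0.4,-0.75,0.18],
  ],
  roll=[-0.5,-0.5,-0.5,-0.5,-0.5],
)

```text
t: 2.1
tool_pos: [474.1, -71.3, 169.9]
tcp_rot: [-180.0, 0.0, 28.5]
wrist_force: [0.2, -0.5, -0.8]
gripper_width: 47.2
grasp_force: 0.0
```

Request:
step_arm(
  claw=[-0.1,-0.1,-0.1,-0.1,-0.1],
  offset=[
    [0.44,-0.73,0.18],
    [0.47,-0.71,0.18],
    [0.5,-0.69,0.18],
    [0.53,-0.66,0.18],
    [0.56,-0.65,0.18],
  ],
  roll=[-0.5,-0.5,-0.5,-0.5,-0.5],
)

```text
t: 2.6
tool_pos: [479.9, 56.3, 142.9]
tcp_rot: [-180.0, 0.0, 41.0]
wrist_force: [-0.2, 0.2, 0.2]
gripper_width: 46.9
grasp_force: 0.0
```

Request:
step_arm(
  claw=[-0.1,-0.1,-0.1,-0.1,-0.1],
  offset=[
    [0.59,-0.62,0.18],
    [0.61,-0.59,0.18],
    [0.64,-0.56,0.18],
    [0.66,-0.54,0.18],
    [0.68,-0.51,0.18],
  ],
  roll=[-0.5,-0.5,-0.5,-0.5,-0.5],
)

```text
t: 3.1
tool_pos: [485.5, 183.9, 115.9]
tcp_rot: [-180.0, 0.0, 53.5]
wrist_force: [0.8, -0.8, -0.4]
gripper_width: 46.8
grasp_force: 0.0
```

Request:
step_arm(
  claw=[-0.1,-0.1,-0.1,-0.1,-0.1],
  offset=[
    [0.71,-0.47,0.18],
    [0.73,-0.45,0.18],
    [0.74,-0.41,0.18],
    [0.76,-0.38,0.18],
    [0.78,-0.35,0.18],
  ],
  roll=[-0.5,-0.5,-0.5,-0.5,-0.5],
)

```text
t: 3.6
tool_pos: [491.3, 311.5, 88.8]
tcp_rot: [-180.0, 0.0, 66.0]
wrist_force: [0.5, -1.0, -0.0]
gripper_width: 47.2
grasp_force: 0.0
```

Request:
step_arm(
  claw=[-0.1,-0.1,-0.1],
  offset=[
    [0,0,0],
    [0,0,0],
    [0,0,0],
  ],
  roll=[0,0,0],
)

```text
t: 3.9
tool_pos: [491.2, 309.6, 89.2]
tcp_rot: [-180.0, 0.1, 65.9]
wrist_force: [0.5, -0.2, -0.1]
gripper_width: 46.9
grasp_force: 0.0
```

Request:
step_arm(
  claw=[-0.1,-0.1,-0.1,-0.1,-0.1],
  offset=[
    [0,0,0.6],
    [0,0,0.6],
    [0,0,0.4],
    [0,0,0.2],
    [0,0,0.12],
  ],
  roll=[0,0,0,0,0],
)

```text
t: 4.4
tool_pos: [491.6, 310.0, 31.4]
tcp_rot: [-180.0, 0.0, 65.9]
wrist_force: [-0.2, -0.1, -0.0]
gripper_width: 46.9
grasp_force: 0.0
```

Request:
step_arm(
  claw=[0.3,0.5,0.7,1,1],
  offset=[
    [0,0,0],
    [0,0,0],
    [0,0,0],
    [0,0,0],
    [0,0,0],
  ],
  roll=[0,0,0,0,0],
)

```text
t: 4.9
tool_pos: [492.1, 310.8, 32.6]
tcp_rot: [179.9, -0.1, 65.9]
wrist_force: [-0.5, -0.8, 6.8]
gripper_width: 17.7
grasp_force: 59.2
```

Request:
step_arm(
  claw=[1,1,1],
  offset=[
    [0,0,0],
    [0,0,0],
    [0,0,0],
  ],
  roll=[0,0,0],
)

```text
t: 5.2
tool_pos: [492.2, 310.8, 32.6]
tcp_rot: [179.9, -0.1, 65.9]
wrist_force: [-1.3, -0.3, 6.8]
gripper_width: 17.3
grasp_force: 59.2
```

Request:
step_arm(
  claw=[1,1,1,1,1],
  offset=[
    [0,0,-0.1],
    [0,0,-0.4],
    [0,0,-0.8],
    [0,0,-1],
    [0,0,-1],
  ],
  roll=[0,0,0,0,0],
)

```text
t: 5.7
tool_pos: [491.3, 310.4, 132.2]
tcp_rot: [-180.0, 0.0, 65.9]
wrist_force: [0.2, 0.8, -0.6]
gripper_width: 17.1
grasp_force: 58.7
```

```bash
python3 - <<'E'
from h import *
from bench import vision
c=vision.capture("scene");pickle.dump(c,open("s1.pkl","wb"))
u,v=proj(c,[492,310,100])[0].astype(int);print(u,v)
cv2.imwrite("pics/s1.png",cv2.resize(c["pixels"][max(v-80,0):v+100,max(u-80,0):u+80,::-1],None,fx=3.3,fy=3.3,interpolation=2))
from plan import go
go([(515,200,150,70,5,1),(587,12,150,86,8,1),(587,12,48,86,5,1)])
E
```

```text
408 263
5.75 [494.1 311.8 137.3] [179.7  -0.3  65.9] [ 0.8 -0.2  3.4] 17.5
{"claw": [1, 1, 1, 1, 1], "offset": [[-0.62, 0.43, -0.08], [-0.63, 0.42, -0.09], [-0.64, 0.42, -0.08], [-0.64, 0.4, -0.09], [-0.65, 0.4, -0.08]], "roll": [-0.16, -0.17, -0.16, -0.16, -0.16]}
{"claw": [1, 1, 1, 1, 1], "offset": [[-0.63, 0.55, -0.0], [-0.66, 0.53, -0.0], [-0.67, 0.5, -0.0], [-0.68, 0.48, -0.0], [-0.71, 0.46, -0.0]], "roll": [-0.4, -0.4, -0.4, -0.4, -0.4]}
{"claw": [1, 1, 1, 1, 1], "offset": [[-0.71, 0.43, -0.0], [-0.74, 0.4, -0.0], [-0.75, 0.39, -0.0], [0.0, -0.0, 0.68], [0.0, -0.0, 0.68]], "roll": [-0.4, -0.4, -0.4, -0.0, -0.0]}
{"claw": [1, 1, 1], "offset": [[0.0, -0.0, 0.68], [0.0, -0.0, 0.68], [0.0, -0.0, 0.68]], "roll": [-0.0, -0.0, -0.0]}
end [587.1  11.9  47.9] 86.0
```

View pics/s1.png

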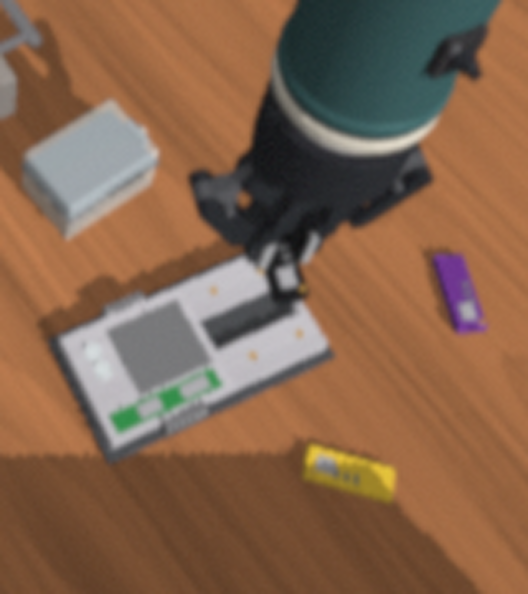

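Request:
step_arm(
  claw=[1,1,1,1,1],
  offset=[
    [-0.62,0.43,-0.08],
    [-0.63,0.43,-0.08],
    [-0.64,0.43,-0.08],
    [-0.64,0.43,-0.08],
    [-0.65,0.43,-0.08],
  ],
  roll=[-0.16,-0.16,-0.16,-0.16,-0.16],
)

```text
t: 6.25
tool_pos: [514.8, 196.9, 143.5]
tcp_rot: [180.0, -0.0, 70.0]
wrist_force: [0.9, 0.3, -0.6]
gripper_width: 17.5
grasp_force: 58.7
```

Request:
step_arm(
  claw=[1,1,1,1,1],
  offset=[
    [-0.63,0.55,0],
    [-0.66,0.53,0],
    [-0.67,0.5,0],
    [-0.68,0.48,0],
    [-0.71,0.46,0],
  ],
  roll=[-0.4,-0.4,-0.4,-0.4,-0.4],
)

```text
t: 6.75
tool_pos: [559.9, 79.1, 143.3]
tcp_rot: [180.0, -0.0, 80.0]
wrist_force: [0.8, 0.2, -0.6]
gripper_width: 17.3
grasp_force: 58.7
```

Request:
step_arm(
  claw=[1,1,1,1],
  offset=[
    [-0.71,0.43,0],
    [-0.74,0.4,0],
    [-0.75,0.39,0],
    [0,0,0],
  ],
  roll=[-0.4,-0.4,-0.4,0],
)

```text
t: 7.15
tool_pos: [588.3, 6.8, 143.5]
tcp_rot: [179.9, 0.1, 85.8]
wrist_force: [-0.3, 1.0, -0.4]
gripper_width: 17.3
grasp_force: 58.7
```

Request:
step_arm(
  claw=[1,1,1,1,1],
  offset=[
    [0,0,0.7],
    [0,0,0.7],
    [0,0,0.7],
    [0,0,0.7],
    [0,0,0.3],
  ],
  roll=[0,0,0,0,0],
)

```text
t: 7.65
tool_pos: [585.1, 10.3, 48.3]
tcp_rot: [-179.8, -0.0, 85.9]
wrist_force: [0.0, 0.3, -1.3]
gripper_width: 17.0
grasp_force: 58.7
```

Request:
step_arm(
  claw=[1,1],
  offset=[
    [0,0,0.2],
    [0,0,0],
  ],
  roll=[0,0],
)

```text
t: 7.85
tool_pos: [586.4, 9.9, 43.6]
tcp_rot: [-180.0, -0.0, 85.9]
wrist_force: [-0.4, -0.5, -0.9]
gripper_width: 17.3
grasp_force: 58.7
```

Request:
step_arm(
  claw=[1,1,0.6,0.3,0.2],
  offset=[
    [0,0,0.15],
    [0,0,0],
    [0,0,0],
    [0,0,0],
    [0,0,0],
  ],
  roll=[0,0,0,0,0],
)

```text
t: 8.35
tool_pos: [586.9, 9.5, 39.6]
tcp_rot: [180.0, -0.0, 85.9]
wrist_force: [-0.1, -1.0, -0.7]
gripper_width: 34.2
grasp_force: 0.0
```

Request:
step_arm(
  claw=[0.2,0.2,0.2,0.2,0.2],
  offset=[
    [0,0,0],
    [0,0,-0.3],
    [0,0,-1],
    [0,0,-1],
    [0,0,-1],
  ],
  roll=[0,0,0,0,0],
)

```text
t: 8.85
tool_pos: [586.5, 9.6, 139.8]
tcp_rot: [-180.0, -0.0, 85.9]
wrist_force: [-0.1, 0.1, -0.2]
gripper_width: 34.1
grasp_force: 0.0
```

```bash
python3 - <<'E'
from plan import go
go([(440,23,140,86,6,1),(440,23,45,86,5,1)])
E
```

```text
8.85 [586.5   9.6 139.8] [-180.    -0.    85.9] [-0.1  0.1 -0.2] 34.1
{"claw": [1, 1, 1, 1, 1], "offset": [[0.02, -0.82, -0.0], [0.01, -0.81, -0.0], [0.02, -0.82, -0.0], [0.02, -0.82, -0.0], [0.02, -0.81, -0.01]], "roll": [-0.0, -0.01, 0.0, -0.0, -0.0]}
{"claw": [1, 1, 1, 1, 1], "offset": [[0.01, -0.82, 0.0], [0.0, -0.0, 0.63], [0.0, -0.0, 0.64], [0.0, -0.0, 0.63], [0.0, -0.0, 0.64]], "roll": [-0.01, 0.0, 0.0, 0.0, 0.0]}
{"claw": [1], "offset": [[0.0, -0.0, 0.63]], "roll": [0.0]}
end [440.   22.9  45. ] 86.0
```

Request:
step_arm(
  claw=[1,1,1,1,1],
  offset=[
    [0.02,-0.82,0],
    [0.02,-0.82,0],
    [0.02,-0.82,0],
    [0.02,-0.82,0],
    [0.02,-0.82,0],
  ],
  roll=[0,0,0,0,0],
)

```text
t: 9.35
tool_pos: [463.3, 21.4, 138.9]
tcp_rot: [180.0, -0.0, 85.9]
wrist_force: [0.1, 0.5, 0.3]
gripper_width: -0.0
grasp_force: 0.0
```

Request:
step_arm(
  claw=[1,1,1,1,1],
  offset=[
    [0.02,-0.82,0],
    [0,0,0.8],
    [0,0,0.8],
    [0,0,0.8],
    [0,0,0.8],
  ],
  roll=[0,0,0,0,0],
)

```text
t: 9.85
tool_pos: [440.2, 23.6, 42.2]
tcp_rot: [179.9, -0.0, 85.9]
wrist_force: [-0.1, 0.5, -0.4]
gripper_width: 0.1
grasp_force: 0.0
```

```bash
python3 - <<'E'
from h import *
from bench import vision
c=vision.capture("scene");a=cv2.resize(c["pixels"][150:280,230:390,::-1],None,fx=3,fy=3)
d=vision.capture("top");b=cv2.resize(d["pixels"][75:235,280:400,::-1],None,fx=2.4375,fy=2.4375)[:390]
cv2.imwrite("pics/s2.png",np.hstack([a,b]))
E
```

```text
(no output)
```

View pics/s2.png

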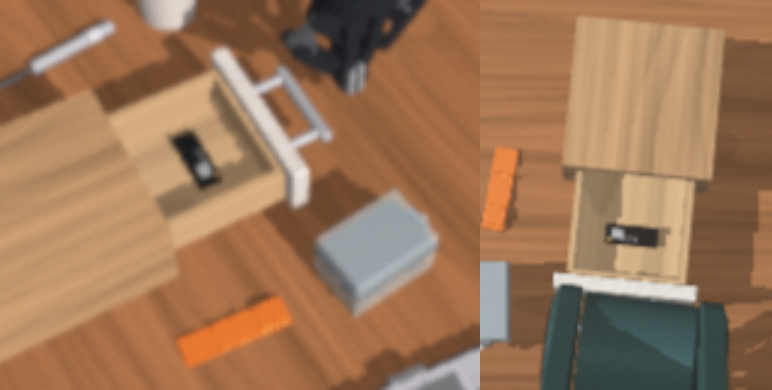

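The board lies flat in the drawer, at crop (195,158), and the closed fingers stand in front of the handle. Now I'll push.

Request:
step_arm(
  claw=[1,1,1,1,1],
  offset=[
    [0,0.3,0],
    [0,0.3,0],
    [0,0.3,0],
    [0,0.4,0],
    [0,0.4,0],
  ],
  roll=[0,0,0,0,0],
)

```text
t: 10.45
tool_pos: [491.9, 19.9, 42.9]
tcp_rot: [179.9, -0.0, 85.9]
wrist_force: [-1.7, 0.6, 2.1]
gripper_width: 0.1
grasp_force: 1.0
```

Request:
step_arm(
  claw=[1,1,1,1,1],
  offset=[
    [0,0.4,0],
    [0,0.4,0],
    [0,0.4,0],
    [0,0.4,0],
    [0,0.4,0],
  ],
  roll=[0,0,0,0,0],
)

```text
t: 10.95
tool_pos: [551.2, 15.6, 42.1]
tcp_rot: [-180.0, -0.0, 85.9]
wrist_force: [-2.2, -0.5, 1.3]
gripper_width: 0.1
grasp_force: 0.8
```

Request:
step_arm(
  claw=[1,1],
  offset=[
    [0,0.3,0],
    [0,0,0],
  ],
  roll=[0,0],
)

```text
t: 11.15
tool_pos: [561.7, 14.9, 42.3]
tcp_rot: [179.9, -0.0, 85.9]
wrist_force: [-0.3, -0.3, 0.2]
gripper_width: -0.0
grasp_force: 0.0
```

Request:
step_arm(
  claw=[1,1,1,1,1],
  offset=[
    [0,0.12,0],
    [0,0.12,0],
    [0,0.1,0],
    [0,0.1,0],
    [0,0,0],
  ],
  roll=[0,0,0,0,0],
)

```text
t: 11.65
tool_pos: [573.0, 14.1, 42.3]
tcp_rot: [180.0, -0.0, 85.9]
wrist_force: [-0.4, -0.3, -0.0]
gripper_width: 0.3
grasp_force: 0.0
```

Request:
step_arm(
  claw=[1,1,1],
  offset=[
    [0,0.1,0],
    [0,0.1,0],
    [0,0,0],
  ],
  roll=[0,0,0],
)

```text
t: 11.95
tool_pos: [575.1, 14.0, 42.0]
tcp_rot: [-179.6, -0.0, 85.9]
wrist_force: [-7.8, 0.2, 8.5]
gripper_width: 0.2
grasp_force: 4.8
```

```bash
python3 - <<'E'
from h import *
from bench import vision,get_state
s=get_state();print(s["tool_pos"],s["wrist_force"])
c=vision.capture("scene");cv2.imwrite("pics/s3.png",cv2.resize(c["pixels"][150:280,190:390,::-1],None,fx=3.5,fy=3.5))
E
```

```text
[575.08378737  14.04717292  41.9557628 ] [-7.78576151  0.21197583  8.49060542]
```

View pics/s3.png

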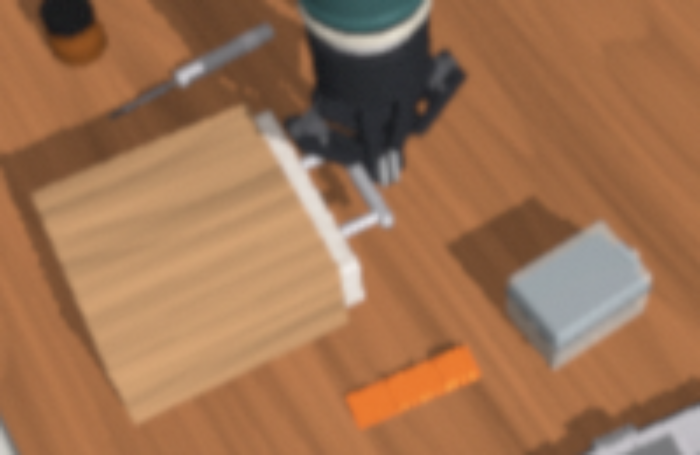

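The drawer looks fully shut. The stop force was −7.8 N at x=575. I'll press once more to confirm, then retreat.

Request:
step_arm(
  claw=[1,1],
  offset=[
    [0,0.15,0],
    [0,0,0],
  ],
  roll=[0,0],
)

```text
t: 12.2
tool_pos: [575.5, 14.0, 41.8]
tcp_rot: [-179.2, 0.0, 85.9]
wrist_force: [-16.5, -0.7, 16.3]
gripper_width: 0.0
grasp_force: 9.8
```

Request:
step_arm(
  claw=[1,1,1,1,1],
  offset=[
    [0,-0.4,0],
    [0,-0.9,0],
    [0,-0.9,0],
    [0,0,-0.9],
    [0,0,-0.9],
  ],
  roll=[0,0,0,0,0],
)

```text
t: 12.7
tool_pos: [515.7, 18.3, 96.2]
tcp_rot: [-179.9, -0.0, 85.9]
wrist_force: [0.2, -1.1, -0.2]
gripper_width: 0.4
grasp_force: 0.0
```

Request:
step_arm(
  claw=[1,1,1],
  offset=[
    [0,0,-0.9],
    [0,0,-0.9],
    [0,0,0],
  ],
  roll=[0,0,0],
)

```text
t: 13.0
tool_pos: [520.5, 17.8, 154.0]
tcp_rot: [179.5, 0.0, 85.9]
wrist_force: [0.2, 0.8, -0.1]
gripper_width: 0.0
grasp_force: 0.0
```

```bash
python3 - <<'E'
from plan import go
go([(526,-303.5,150,16,15,-0.1),(526,-303.5,70,16,5,-0.1)])
E
```

```text
13.0 [520.5  17.8 154. ] [179.5   0.   85.9] [ 0.2  0.8 -0.1] 0.0
{"claw": [-0.1, -0.1, -0.1, -0.1, -0.1], "offset": [[-0.71, 0.06, 0.01], [-0.71, 0.12, 0.01], [-0.69, 0.18, 0.01], [-0.67, 0.23, 0.01], [-0.66, 0.29, 0.0]], "roll": [0.93, 0.93, 0.94, 0.93, 0.93]}
{"claw": [-0.1, -0.1, -0.1, -0.1, -0.1], "offset": [[-0.62, 0.34, 0.01], [-0.6, 0.39, 0.01], [-0.57, 0.44, 0.01], [-0.53, 0.48, 0.01], [-0.48, 0.52, 0.01]], "roll": [0.93, 0.94, 0.93, 0.93, 0.93]}
{"claw": [-0.1, -0.1, -0.1, -0.1, -0.1], "offset": [[-0.45, 0.56, 0.01], [-0.39, 0.59, 0.01], [-0.35, 0.63, 0.01], [-0.29, 0.65, 0.0], [-0.24, 0.67, 0.01]], "roll": [0.93, 0.94, 0.93, 0.93, 0.93]}
{"claw": [-0.1, -0.1, -0.1, -0.1, -0.1], "offset": [[-0.0, 0.0, 0.53], [-0.0, 0.0, 0.54], [-0.0, 0.0, 0.53], [-0.0, 0.0, 0.54], [-0.0, 0.0, 0.53]], "roll": [0.0, 0.0, 0.0, 0.0, 0.0]}
end [ 526.1 -303.4   70. ] 16.0
```

Request:
step_arm(
  claw=[-0.1,-0.1,-0.1,-0.1,-0.1],
  offset=[
    [-0.71,0.06,0],
    [-0.71,0.12,0],
    [-0.69,0.18,0],
    [-0.67,0.23,0],
    [-0.66,0.29,0],
  ],
  roll=[0.93,0.93,0.94,0.93,0.93],
)

```text
t: 13.5
tool_pos: [518.9, -89.9, 149.6]
tcp_rot: [180.0, -0.0, 62.4]
wrist_force: [0.3, -0.3, -0.1]
gripper_width: 47.0
grasp_force: 0.0
```

Request:
step_arm(
  claw=[-0.1,-0.1,-0.1,-0.1,-0.1],
  offset=[
    [-0.62,0.34,0],
    [-0.6,0.39,0],
    [-0.57,0.44,0],
    [-0.53,0.48,0],
    [-0.48,0.52,0],
  ],
  roll=[0.93,0.94,0.93,0.93,0.93],
)

```text
t: 14.0
tool_pos: [520.8, -197.0, 149.5]
tcp_rot: [-180.0, -0.0, 39.1]
wrist_force: [0.2, -0.4, 0.3]
gripper_width: 46.9
grasp_force: 0.0
```

Request:
step_arm(
  claw=[-0.1,-0.1,-0.1,-0.1,-0.1],
  offset=[
    [-0.45,0.56,0],
    [-0.39,0.59,0],
    [-0.35,0.63,0],
    [-0.29,0.65,0],
    [-0.24,0.67,0],
  ],
  roll=[0.93,0.94,0.93,0.93,0.93],
)

```text
t: 14.5
tool_pos: [522.7, -304.1, 149.3]
tcp_rot: [-180.0, -0.0, 15.8]
wrist_force: [-0.1, 0.3, -0.2]
gripper_width: 47.2
grasp_force: 0.0
```

Request:
step_arm(
  claw=[-0.1,-0.1,-0.1,-0.1,-0.1],
  offset=[
    [0,0,0.6],
    [0,0,0.6],
    [0,0,0.6],
    [0,0,0.6],
    [0,0,0],
  ],
  roll=[0,0,0,0,0],
)

```text
t: 15.0
tool_pos: [520.9, -301.9, 75.2]
tcp_rot: [-179.8, 0.2, 16.0]
wrist_force: [0.6, -0.6, -0.6]
gripper_width: 47.0
grasp_force: 0.0
```

```bash
python3 - <<'E'
from h import *
from bench import vision
from plan import go
c=vision.capture("scene")
cv2.imwrite("pics/s4.png",cv2.resize(c["pixels"][60:180,190:330,::-1],None,fx=4.5,fy=4.5,interpolation=2))
go([(526,-303.5,28,16,4,-0.1)])
E
```

```text
15.05 [ 521.7 -302.5   76.6] [-1.799e+02  1.000e-01  1.600e+01] [-0.7 -0.1  0.2] 46.5
{"claw": [-0.1, -0.1, -0.1, -0.1], "offset": [[0.03, 0.02, 0.4], [0.03, 0.02, 0.41], [0.04, 0.01, 0.4], [0.03, 0.02, 0.41]], "roll": [0.0, 0.0, 0.0, 0.0]}
end [ 526.  -303.4   28. ] 16.0
```

View pics/s4.png

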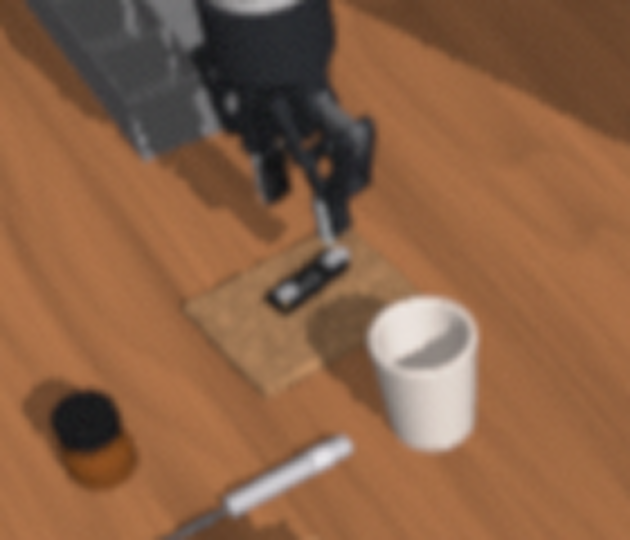

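The gripper straddles the board, which is at crop (310,278). I'll shift about 4 mm towards +x, descend and grip.

Request:
step_arm(
  claw=[-0.1,-0.1,-0.1,-0.1,-0.1],
  offset=[
    [0.13,0.05,0.5],
    [0,0,0.5],
    [0,0,0.4],
    [0,0,0.2],
    [0,0,0.06],
  ],
  roll=[0,0,0,0,0],
)

```text
t: 15.55
tool_pos: [526.2, -303.0, 27.2]
tcp_rot: [-179.9, 0.1, 16.0]
wrist_force: [0.2, -0.3, -0.1]
gripper_width: 47.0
grasp_force: 0.0
```

Request:
step_arm(
  claw=[0.2,0.4,0.5,0.6,0.7],
  offset=[
    [0,0,0],
    [0,0,0],
    [0,0,0],
    [0,0,0],
    [0,0,0],
  ],
  roll=[0,0,0,0,0],
)

```text
t: 16.05
tool_pos: [527.1, -303.0, 29.6]
tcp_rot: [-180.0, -0.0, 16.0]
wrist_force: [-0.6, 3.0, 8.4]
gripper_width: 12.9
grasp_force: 9.7
```

Request:
step_arm(
  claw=[1,1,1,1],
  offset=[
    [0,0,0],
    [0,0,0],
    [0,0,0],
    [0,0,0],
  ],
  roll=[0,0,0,0],
)

```text
t: 16.45
tool_pos: [527.2, -303.7, 29.1]
tcp_rot: [180.0, -0.0, 16.0]
wrist_force: [-0.7, 1.8, 7.1]
gripper_width: -0.0
grasp_force: 3.2
```

The grip closed above the board: the tips really are 11 mm ahead. I'll lift, look again and regrasp lower.

Request:
step_arm(
  claw=[1,1,0.5,-0.1,-0.1],
  offset=[
    [0,0,-0.3],
    [0,0,-0.8],
    [0,0,-1],
    [0,0,0],
    [0,0,0],
  ],
  roll=[0,0,0,0,0],
)

```text
t: 16.95
tool_pos: [527.3, -304.0, 92.4]
tcp_rot: [179.9, -0.1, 16.0]
wrist_force: [-0.7, 0.4, -0.2]
gripper_width: 43.2
grasp_force: 0.0
```

```bash
python3 - <<'E'
from h import *
from bench import vision
c=vision.capture("scene");s0=load("scene")
cr=lambda c:cv2.resize(c["pixels"][95:150,225:285,::-1],None,fx=6,fy=6,interpolation=2)
cv2.imwrite("pics/s5.png",np.hstack([cr(s0),cr(c)]))
from plan import go
go([])
E
```

```text
17.0 [ 526.7 -303.4   91.4] [-180.   -0.   16.] [-0.1  1.2 -0. ] 46.8
end [ 526.7 -303.4   91.4] 16.0
```

View pics/s5.png

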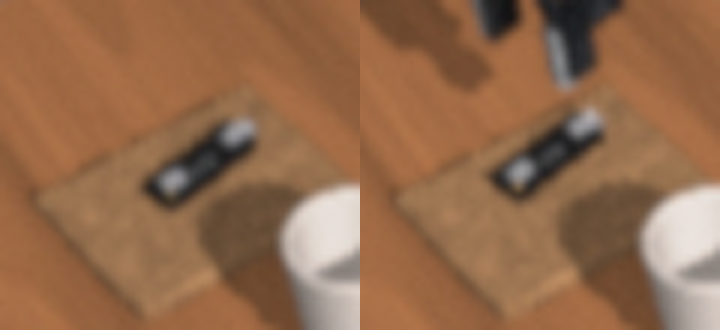

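The board has shifted slightly, from chip (173,180) to (158,172) and port (238,130) to (223,122) in the 6x crop, and still lies flat. I'll convert that to millimetres.

```bash
python3 - <<'E'
from h import *
s=load("scene")
f=lambda p:cast(s,(np.array(p)+.5)/6-.5+[225,95],18)
a=f([(173,180),(238,130)]);b=f([(158,172),(223,122)]);print(a,b,b-a)
from bench import vision
c=vision.capture("scene")
def blob(c):
    g=cv2.cvtColor(c["pixels"][110:140,240:275],cv2.COLOR_RGB2GRAY);g=cv2.resize(g,None,fx=6,fy=6,interpolation=2)
    k=max(cv2.findContours(((g<75)*255).astype(np.uint8),0,2)[0],key=cv2.contourArea)
    P=cast(c,(cv2.boxPoints(cv2.minAreaRect(k))+.5)/6-.5+[240,110],16)
    Q=cast(c,(k[:,0]+.5)/6-.5+[240,110],16)
    r=cv2.minAreaRect(Q[:,:2].astype(np.float32));return r
print(blob(s),blob(c))
E
```

```text
[[ 545.49348725 -298.83853642   18.        ]
 [ 502.1518784  -312.38632957   18.        ]] [[ 549.13724925 -307.89477852   18.        ]
 [ 505.73030146 -321.64860436   18.        ]] [[ 3.64376200e+00 -9.05624210e+00 -1.13686838e-13]
 [ 3.57842306e+00 -9.26227479e+00  0.00000000e+00]]
((530.61376953125, -302.32958984375), (59.94230651855469, 27.04726791381836), 17.667346954345703) ((532.9920654296875, -311.70440673828125), (59.03832244873047, 26.454599380493164), 17.757984161376953)
```

Request:
step_arm(
  claw=[-0.1,-0.1,-0.1,-0.1,-0.1],
  offset=[
    [0,0.32,0.2],
    [0,0,0.7],
    [0,0,0.7],
    [0,0,0.5],
    [0,0,0],
  ],
  roll=[0,0,0,0,0],
)

```text
t: 17.55
tool_pos: [527.6, -311.7, 25.2]
tcp_rot: [-179.7, 0.2, 16.0]
wrist_force: [0.1, -0.4, -0.8]
gripper_width: 47.1
grasp_force: 0.0
```

Request:
step_arm(
  claw=[-0.1,-0.1],
  offset=[
    [0,0,0.1],
    [0,0,0],
  ],
  roll=[0,0],
)

```text
t: 17.75
tool_pos: [529.8, -313.0, 25.6]
tcp_rot: [180.0, -0.0, 16.0]
wrist_force: [0.3, -0.1, -0.5]
gripper_width: 47.2
grasp_force: 0.0
```

Request:
step_arm(
  claw=[-0.1,-0.1,-0.1],
  offset=[
    [0,0,0.12],
    [0,0,0],
    [0,0,0],
  ],
  roll=[0,0,0],
)

```text
t: 18.05
tool_pos: [529.7, -312.8, 22.2]
tcp_rot: [180.0, -0.0, 16.0]
wrist_force: [-0.6, -0.3, -0.2]
gripper_width: 47.0
grasp_force: 0.0
```

Request:
step_arm(
  claw=[0.2,0.4,0.5,0.5,0.5],
  offset=[
    [0,0,0],
    [0,0,0],
    [0,0,0],
    [0,0,0],
    [0,0,0],
  ],
  roll=[0,0,0,0,0],
)

```text
t: 18.55
tool_pos: [529.5, -312.7, 21.8]
tcp_rot: [-180.0, 0.0, 16.0]
wrist_force: [0.5, -0.1, 0.6]
gripper_width: 21.5
grasp_force: 0.0
```

Request:
step_arm(
  claw=[0.6,0.7,1,1,1],
  offset=[
    [0,0,0],
    [0,0,0],
    [0,0,0],
    [0,0,0],
    [0,0,0],
  ],
  roll=[0,0,0,0,0],
)

```text
t: 19.05
tool_pos: [529.6, -312.8, 22.1]
tcp_rot: [180.0, -0.0, 16.0]
wrist_force: [-0.5, 0.2, 5.2]
gripper_width: 17.3
grasp_force: 59.0
```

```bash
python3 - <<'E'
from plan import go
go([(529.6,-312.8,150,16,6,1),(486,307.7,150,-8.5,30,1),(486,307.7,80,-8.5,4,1)])
E
```

```text
19.05 [ 529.6 -312.8   22.1] [180.  -0.  16.] [-0.5  0.2  5.2] 17.3
{"claw": [1, 1, 1, 1, 1], "offset": [[0.0, 0.0, -0.71], [0.0, 0.0, -0.71], [0.0, 0.0, -0.71], [0.0, 0.0, -0.71], [0.0, 0.0, -0.71]], "roll": [0.0, 0.0, 0.0, 0.0, 0.0]}
{"claw": [1, 1, 1, 1, 1], "offset": [[0.0, 0.0, -0.71], [0.14, -0.68, -0.0], [0.14, -0.67, -0.0], [0.12, -0.68, -0.0], [0.12, -0.69, -0.0]], "roll": [0.0, 0.16, 0.17, 0.16, 0.16]}
{"claw": [1, 1, 1, 1, 1], "offset": [[0.1, -0.68, -0.0], [0.1, -0.68, -0.0], [0.08, -0.69, -0.0], [0.08, -0.69, -0.0], [0.06, -0.68, -0.0]], "roll": [0.17, 0.16, 0.16, 0.17, 0.16]}
{"claw": [1, 1, 1, 1, 1], "offset": [[0.06, -0.69, -0.0], [0.05, -0.69, -0.0], [0.03, -0.69, -0.0], [0.03, -0.69, -0.0], [0.02, -0.69, -0.0]], "roll": [0.16, 0.17, 0.16, 0.16, 0.17]}
{"claw": [1, 1, 1, 1, 1], "offset": [[0.0, -0.69, -0.0], [-0.0, -0.7, -0.0], [-0.01, -0.69, -0.0], [-0.03, -0.69, -0.0], [-0.03, -0.69, -0.0]], "roll": [0.16, 0.17, 0.16, 0.16, 0.17]}
{"claw": [1, 1, 1, 1, 1], "offset": [[-0.04, -0.69, -0.0], [-0.05, -0.69, -0.0], [-0.07, -0.69, -0.0], [-0.07, -0.68, -0.0], [-0.08, -0.69, -0.0]], "roll": [0.16, 0.16, 0.17, 0.16, 0.16]}
{"claw": [1, 1, 1, 1, 1], "offset": [[-0.09, -0.68, -0.0], [-0.1, -0.69, -0.0], [-0.11, -0.68, -0.0], [-0.12, -0.68, -0.0], [-0.13, -0.68, -0.0]], "roll": [0.17, 0.16, 0.16, 0.17, 0.16]}
{"claw": [1, 1, 1, 1, 1], "offset": [[-0.15, -0.68, -0.0], [0.0, 0.0, 0.58], [0.0, 0.0, 0.58], [0.0, 0.0, 0.59], [0.0, 0.0, 0.58]], "roll": [0.16, 0.0, 0.0, 0.0, 0.0]}
end [485.9 307.9  80. ] -8.5
```

Request:
step_arm(
  claw=[1,1,1,1,1],
  offset=[
    [0,0,-0.2],
    [0,0,-0.6],
    [0,0,-0.8],
    [0,0,-0.8],
    [0,0,-0.8],
  ],
  roll=[0,0,0,0,0],
)

```text
t: 19.55
tool_pos: [529.4, -312.6, 118.6]
tcp_rot: [-180.0, 0.0, 16.0]
wrist_force: [0.6, 0.1, -0.9]
gripper_width: 18.0
grasp_force: 58.7
```

Request:
step_arm(
  claw=[1,1,1],
  offset=[
    [0,0,-0.7],
    [0,0,-0.4],
    [0,0,0],
  ],
  roll=[0,0,0],
)

```text
t: 19.85
tool_pos: [530.5, -313.5, 152.5]
tcp_rot: [179.8, -0.1, 16.0]
wrist_force: [0.4, -0.1, -0.6]
gripper_width: 18.1
grasp_force: 58.7
```

Request:
step_arm(
  claw=[1,1,1,1,1],
  offset=[
    [0.14,-0.68,0],
    [0.14,-0.67,0],
    [0.12,-0.68,0],
    [0.12,-0.69,0],
    [0.1,-0.68,0],
  ],
  roll=[0.16,0.17,0.16,0.16,0.17],
)

```text
t: 20.35
tool_pos: [521.2, -208.0, 149.3]
tcp_rot: [-179.9, 0.1, 11.9]
wrist_force: [0.2, 0.5, -0.3]
gripper_width: 17.8
grasp_force: 58.8
```

Request:
step_arm(
  claw=[1,1,1,1,1],
  offset=[
    [0.1,-0.68,0],
    [0.08,-0.69,0],
    [0.08,-0.69,0],
    [0.06,-0.68,0],
    [0.06,-0.69,0],
  ],
  roll=[0.16,0.16,0.17,0.16,0.16],
)

```text
t: 20.85
tool_pos: [514.0, -104.9, 149.4]
tcp_rot: [-179.9, 0.1, 7.8]
wrist_force: [0.7, 0.4, -0.5]
gripper_width: 18.1
grasp_force: 58.8
```

Request:
step_arm(
  claw=[1,1,1,1,1],
  offset=[
    [0.05,-0.69,0],
    [0.03,-0.69,0],
    [0.03,-0.69,0],
    [0.02,-0.69,0],
    [0,-0.69,0],
  ],
  roll=[0.17,0.16,0.16,0.17,0.16],
)

```text
t: 21.35
tool_pos: [506.7, -1.7, 149.5]
tcp_rot: [-180.0, 0.1, 3.7]
wrist_force: [-0.3, -1.0, 0.4]
gripper_width: 17.8
grasp_force: 58.8
```

Request:
step_arm(
  claw=[1,1,1,1,1],
  offset=[
    [0,-0.7,0],
    [-0.01,-0.69,0],
    [-0.03,-0.69,0],
    [-0.03,-0.69,0],
    [-0.04,-0.69,0],
  ],
  roll=[0.17,0.16,0.16,0.17,0.16],
)

```text
t: 21.85
tool_pos: [499.5, 101.8, 149.5]
tcp_rot: [180.0, 0.1, -0.4]
wrist_force: [0.0, 0.1, -0.5]
gripper_width: 17.9
grasp_force: 58.8
```

Request:
step_arm(
  claw=[1,1,1,1,1],
  offset=[
    [-0.05,-0.69,0],
    [-0.07,-0.69,0],
    [-0.07,-0.68,0],
    [-0.08,-0.69,0],
    [-0.09,-0.68,0],
  ],
  roll=[0.16,0.17,0.16,0.16,0.17],
)

```text
t: 22.35
tool_pos: [492.3, 204.8, 149.5]
tcp_rot: [180.0, 0.1, -4.5]
wrist_force: [0.3, 0.7, -0.5]
gripper_width: 18.1
grasp_force: 58.8
```

Request:
step_arm(
  claw=[1,1,1,1,1],
  offset=[
    [-0.1,-0.69,0],
    [-0.11,-0.68,0],
    [-0.12,-0.68,0],
    [-0.13,-0.68,0],
    [-0.15,-0.68,0],
  ],
  roll=[0.16,0.16,0.17,0.16,0.16],
)

```text
t: 22.85
tool_pos: [484.9, 308.3, 149.3]
tcp_rot: [179.9, 0.1, -8.5]
wrist_force: [0.5, 0.0, -0.8]
gripper_width: 17.9
grasp_force: 58.7
```

Request:
step_arm(
  claw=[1,1,1,1,1],
  offset=[
    [0,0,0.5],
    [0,0,0.8],
    [0,0,0.6],
    [0,0,0.4],
    [0,0,0],
  ],
  roll=[0,0,0,0,0],
)

```text
t: 23.35
tool_pos: [484.0, 307.0, 79.3]
tcp_rot: [179.8, 0.2, -8.5]
wrist_force: [-0.8, 0.5, -1.0]
gripper_width: 18.1
grasp_force: 58.8
```

Request:
step_arm(
  claw=[1,1,1,1,1],
  offset=[
    [0,0,0],
    [0,0,0],
    [0,0,0],
    [0,0,0],
    [0,0,0],
  ],
  roll=[0,0,0,0,0],
)

```text
t: 23.85
tool_pos: [486.1, 308.0, 82.4]
tcp_rot: [-180.0, -0.0, -8.5]
wrist_force: [0.4, -0.2, -0.2]
gripper_width: 18.0
grasp_force: 58.8
```

```bash
python3 - <<'E'
from h import *
from bench import vision
from plan import go
c=vision.capture("scene");pickle.dump(c,open("s6.pkl","wb"))
cv2.imwrite("pics/s6.png",cv2.resize(c["pixels"][235:330,335:450,::-1],None,fx=6,fy=6,interpolation=2))
go([])
E
```

```text
23.9 [486.  308.   82.3] [-180.    -0.    -8.5] [ 0.6 -0.3  0.1] 17.8
end [486.  308.   82.3] -8.5
```

View pics/s6.png

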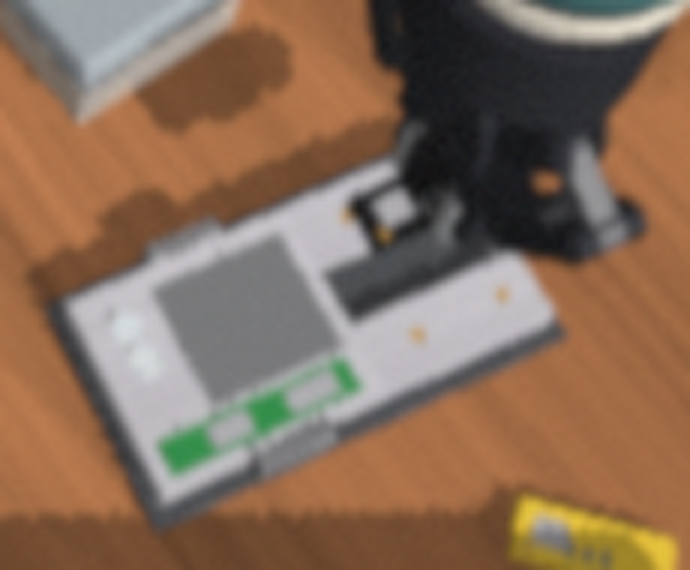

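The board is held level above the phone, with its +x end at crop (365,225), the bay's +x end edge from (325,278) to (352,320), and the arm hiding the port end. I'll work out the alignment numerically.

```bash
python3 - <<'E'
from h import *
s=load("s6");t=load("top");s0=load("scene")
f=lambda p,z,o=(335,235),k=6,c=s:cast(c,(np.array(p,float)+.5)/k-.5+np.array(o),z)
a=np.radians(-8.5);ex=np.array([np.cos(a),np.sin(a),0]);ey=np.array([-np.sin(a),np.cos(a),0])
ch=f([(397,207)],78)[0];dot=f([(385,235)],78)[0];end=f([(325,278),(352,320)],18)
d=ch-[486.1,308,78];print("chip rel tcp",d@ex,d@ey,"dot",(dot-[486.1,308,78])@ex,(dot-[486.1,308,78])@ey)
e=end.mean(0);print("bay end",end.round(1),"bay centre from end",(e-32*ex).round(1))
b=(np.radians(16));bx=np.array([np.cos(b),np.sin(b),0]);by=np.array([-np.sin(b),np.cos(b),0])
c5=f([(158,172)],18,(225,95))[0];g=c5-[529.6,-312.8,18];print("chip rel tcp at pick",g@bx,g@by)
P=f([(372,40),(465,195),(133,345),(55,182)],18,(335,250),5,s0);print("phone c scene",P.round(1).tolist(),P.mean(0),[np.linalg.norm(P[i]-P[i-1]).round(1) for i in range(4)])
d=P[0]+P[1]-P[2]-P[3];print("yaw",np.degrees(np.arctan2(-d[1],-d[0])))
# top: bay side edges
q=f([(155,272),(207,280),(128,420),(178,430)],18,(195,150),6,t);print("bay top view",q.round(1).tolist(),q.mean(0))
k=f([(597-390,185),(587-390,164),(630-390,308)],18,(430,160),6,t);print("chip->end,port",(k[1]-k[0])@bx,(k[2]-k[0])@bx)
# top-face chips: jaws mid
j=f([(103,165),(298,195)],20,(195,150),6,t);print("jaws mid",j.mean(0))
E
```

```text
chip rel tcp 17.966809976837137 -0.7147549396695417 dot 27.066968492882342 6.34369288355955
bay end [[518.2 297.4  18. ]
 [520.1 315.2  18. ]] bay centre from end [487.5 311.   18. ]
chip rel tcp at pick 20.13247162308266 -0.6699942047749191
phone c scene [[444.3, 279.1, 18.0], [458.9, 357.0, 18.0], [617.7, 330.1, 18.0], [604.2, 255.1, 18.0]] [531.27032168 305.33615341  18.        ] [np.float64(161.7), np.float64(79.3), np.float64(161.0), np.float64(76.3)]
yaw -9.071730129270163
bay top view [[519.6, 314.9, 18.0], [516.8, 293.0, 18.0], [457.5, 323.2, 18.0], [453.8, 302.3, 18.0]] [486.90911209 308.35801256  18.        ]
chip->end,port 9.612793987773976 -53.2651094731668
jaws mid [558.6485443  297.25245824  20.        ]
```

```bash
cat > prof.py <<'E'
from h import *
def prof(c,o,yaw,z,along,lo,hi,fixed,ax):
    a=np.radians(yaw);ex=np.array([np.cos(a),np.sin(a),0]);ey=np.array([-np.sin(a),np.cos(a),0])
    u=np.arange(lo,hi+.1,1.);o=np.array([o[0],o[1],z],float)
    P=o+(u[:,None]*ey+fixed*ex if ax=='y' else u[:,None]*ex+fixed*ey)
    q=proj(c,P).astype(np.float32);g=cv2.cvtColor(c["pixels"],cv2.COLOR_RGB2GRAY)
    return u,cv2.remap(g,q[:,0].copy(),q[:,1].copy(),1)[:,0] if False else cv2.remap(g.astype(np.float32),q[:,0].copy(),q[:,1].copy(),1).ravel()
E
python3 - <<'E'
from prof import *
s=load("s6");t=load("top");s0=load("scene")
def show(n,*a):
    u,g=prof(*a);print(n,int(u[0]),' '.join(str(int(v)) for v in g))
for f in (28,24,20): show(f"scene bay y@{f}",s,(486,308),-8.5,18,0,-22,26,f,'y')
for f in (28,26,18): show(f"scene board y@{f}",s,(486,308),-8.5,78,0,-22,22,f,'y')
show("scene board x",s,(486,308),-8.5,78,0,8,45,0,'x')
show("scene bay x",s,(486,308),-8.5,18,0,20,45,6,'x')
for f in (27,29,-25): show(f"top bay y@{f}",t,(486,308),-8.5,18,0,-22,22,f,'y')
show("top bay x",t,(486,308),-8.5,18,0,20,45,0,'x')
for f in (-10,0,10):show(f"top new y@{f}",t,(526,-303.5),16,18,0,-20,20,f,'y'); 
for f in (-10,0,10):show(f"scene new y@{f}",s0,(526,-303.5),16,18,0,-20,20,f,'y')
show("top new x",t,(526,-303.5),16,18,0,-45,40,0,'x');show("scene new x",s0,(526,-303.5),16,18,0,-45,40,0,'x')
E
```

```text
scene bay y@28 -22 191 191 191 191 190 189 189 188 187 187 185 181 172 156 139 118 100 88 83 80 79 79 79 79 78 75 71 67 61 56 55 56 63 77 94 119 145 166 180 190 192 192 192 191 191 191 191 192 192
scene bay y@24 -22 192 191 191 191 190 190 189 188 188 187 185 180 171 158 139 118 101 91 82 78 78 78 78 78 76 72 68 63 58 55 55 56 65 77 97 124 149 165 180 188 191 192 192 192 192 191 191 192 192
scene bay y@20 -22 192 192 192 191 190 190 189 189 188 188 188 183 177 163 145 126 109 93 83 81 80 79 78 77 74 70 66 61 57 55 53 57 65 77 101 127 150 170 184 189 193 194 193 192 192 192 191 190 190
scene board y@28 -22 83 83 87 103 124 146 166 182 179 173 153 128 102 77 54 44 45 49 51 50 54 56 58 61 69 79 87 93 92 89 82 72 69 68 71 75 78 79 79 78 77 74 70 66 60
scene board y@26 -22 83 84 89 99 124 148 164 176 181 171 159 137 110 84 69 60 67 81 90 95 98 99 103 107 109 111 112 110 102 90 76 66 63 66 72 76 78 79 78 77 75 72 68 62 58
scene board y@18 -22 85 86 93 105 120 141 162 174 179 178 161 139 115 96 88 107 129 146 160 168 170 172 171 167 158 141 123 92 65 48 40 41 50 61 68 74 78 79 78 78 77 75 7
[... 1746 characters left out ...]
 66 63 60 57 54 50 46 46 46 49 52 58 65 74 82 89 96 101 104
top new x -45 118 117 115 114 115 115 113 109 105 113 124 136 151 167 169 166 164 164 165 165 164 162 161 159 157 149 142 124 96 67 55 45 40 39 39 39 40 41 47 55 62 68 74 72 67 65 71 76 73 66 57 58 59 61 63 66 84 106 125 141 157 165 165 164 164 163 161 151 143 123 97 70 64 59 64 80 96 107 116 123 124 124 124 122 121 118
scene new x -45 116 116 116 116 116 115 115 116 118 121 125 130 135 141 146 149 152 151 149 146 144 144 146 143 138 133 129 124 113 99 88 76 63 52 44 39 38 38 40 43 46 48 51 54 55 55 55 55 54 53 53 53 54 57 60 65 73 83 95 108 121 131 135 139 141 142 143 143 138 128 120 110 98 82 67 55 47 47 52 61 72 83 94 105 111 115
```

Comparing the held board with the bay in the same image, it needs about +0.7 mm along, +2.3 mm lateral and 0.5° of yaw. I'll correct that and lower gently.

Request:
step_arm(
  claw=[1,1,1,1,1],
  offset=[
    [0.02,-0.08,0],
    [0,0,0.2],
    [0,0,0.3],
    [0,0,0.2],
    [0,0,0.1],
  ],
  roll=[0.1,0,0,0,0],
)

```text
t: 24.4
tool_pos: [486.0, 309.8, 56.6]
tcp_rot: [179.9, 0.1, -9.0]
wrist_force: [0.7, 0.3, -0.4]
gripper_width: 17.7
grasp_force: 58.8
```

Request:
step_arm(
  claw=[1,1,1,1,1],
  offset=[
    [0,0,0.2],
    [0,0,0.15],
    [0,0,0.1],
    [0,0,0],
    [0,0,0],
  ],
  roll=[0,0,0,0,0],
)

```text
t: 24.9
tool_pos: [486.8, 310.2, 44.4]
tcp_rot: [-180.0, -0.0, -9.0]
wrist_force: [-0.3, -0.6, 0.2]
gripper_width: 17.7
grasp_force: 58.8
```

Request:
step_arm(
  claw=[1,1,1,1,1],
  offset=[
    [0,0,0],
    [0,0,0],
    [0,0,0],
    [0,0,0],
    [0,0,0],
  ],
  roll=[0,0,0,0,0],
)

```text
t: 25.4
tool_pos: [486.8, 310.2, 44.4]
tcp_rot: [-180.0, -0.0, -9.0]
wrist_force: [-0.5, -0.1, 0.2]
gripper_width: 18.1
grasp_force: 58.8
```

```bash
python3 - <<'E'
from prof import *
from bench import vision,get_state
s=vision.capture("scene");pickle.dump(s,open("s7.pkl","wb"));st=get_state();p=st["tool_pos"];print(p,st["tcp_rot"])
def show(n,*a):
    u,g=prof(*a);print(n,int(u[0]),' '.join(str(int(v)) for v in g))
z=p[2]-4
for f in (28,25,18): show(f"board y@{f}",s,p[:2],-9,z,0,-24,24,f,'y')
for f in (0,-5,5): show(f"board x@{f}",s,p[:2],-9,z,0,8,48,f,'x')
show("bay x",s,p[:2],-9,18,0,20,45,0,'x')
E
```

```text
[486.78463821 310.21289161  44.39512752] [-1.79991994e+02  1.19032303e-03 -8.98392540e+00]
board y@28 -24 131 131 131 130 131 131 131 130 130 128 124 118 103 88 70 55 45 44 45 47 51 56 57 56 59 64 67 76 83 86 88 88 74 59 52 49 50 56 65 85 108 132 157 178 186 191 193 193 193
board y@25 -24 130 130 129 128 127 125 125 125 125 124 122 113 103 88 73 62 66 75 88 99 113 119 123 124 124 123 123 116 108 97 82 69 57 48 43 44 48 53 68 85 109 136 162 176 187 192 193 194 193
board y@18 -24 131 130 129 129 128 127 128 129 130 128 125 119 109 98 88 82 87 105 125 141 153 162 167 172 168 163 154 137 116 88 63 46 39 37 41 44 49 56 67 88 111 135 157 175 185 193 194 194 194
board x@0 8 45 49 52 55 72 94 117 138 157 163 168 170 171 172 166 158 144 124 103 79 59 46 38 32 39 47 57 68 77 85 92 108 127 147 164 180 183 181 173 159 145
board x@-5 8 21 25 30 40 57 77 95 112 128 135 141 142 144 144 139 132 116 99 82 66 47 40 36 43 60 78 96 114 123 128 133 135 140 147 156 166 171 172 164 154 143
board x@5 8 56 55 54 51 49 54 59 69 79 85 88 90 92 94 95 96 99 97 99 96 86 77 64 51 46 48 52 61 70 77 86 99 121 144 163 178 184 181 176 162 147
bay x 20 89 81 72 59 48 48 52 59 66 72 81 92 106 129 152 169 180 187 181 172 159 145 133 127 124 122
```

In the image, the board and bay agree to about 0.5 mm both ways. Board underside should sit about 12 mm below the TCP, so I'll lower 4 mm for a gap of about 10 mm, then hand in.

Request:
step_arm(
  claw=[1,1,1,1,1],
  offset=[
    [0,0,0.07],
    [0,0,0.06],
    [0,0,0],
    [0,0,0],
    [0,0,0],
  ],
  roll=[0,0,0,0,0],
)

```text
t: 25.95
tool_pos: [486.8, 310.2, 40.4]
tcp_rot: [-180.0, 0.0, -9.0]
wrist_force: [-0.2, -0.3, -1.6]
gripper_width: 18.0
grasp_force: 58.8
```

Request:
step_arm(
  claw=[1,1,1,1,1],
  offset=[
    [0,0,0],
    [0,0,0],
    [0,0,0],
    [0,0,0],
    [0,0,0],
  ],
  roll=[0,0,0,0,0],
)

```text
t: 26.45
tool_pos: [486.8, 310.2, 40.5]
tcp_rot: [-180.0, 0.0, -9.0]
wrist_force: [0.1, -0.2, -0.1]
gripper_width: 18.0
grasp_force: 58.8
```

```bash
python3 -c "
from bench import env,get_state
s=get_state();print(s['t'],s['tool_pos'],s['gripper_width'],s['wrist_force']);print(env.job_done())"
```

```text
26.45 [486.80893589 310.20525131  40.45827774] 17.961554746650396 [ 0.13762601 -0.1566123  -0.0941925 ]
the job is handed in; nothing more can be done
None
```

Handed in at 26.5 s, result not shown: the old board is in the shut drawer, and the new board is held level an estimated 10 mm above the bay, lined up to about 1 mm in the scene camera (2–3 mm calibration uncertainty); my first grip slipped and slid it about 10 mm on the pad, and I viewed 11 pictures, one over the limit of 10.

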